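Fetch the nail-tip stands from behind the tins and dry them

TASK

Dry the painted nail-tip stands: put every stand on the sill upright on the drying tray, setting aside a tin to reach a stand hidden behind it, then slide the loaded tray fully home into the dryer and only then switch the toggle over to on. In the end each tin stands upright again on the mark where you found it (put it back too if it got knocked), and the other things stay where they lie.

Things in the scene. Friction and masses are not known exactly. Their poses are not given: they have to be found in the camera images.
- tray: Loose blue-grey drying tray, pan 110 (x) x 180 (y) mm, floor 5 thick, rim 14 high, inside 100 x 170: room for three stands 55 apart along y. Origin under the pan's centre; +x side enters the dryer first; a flat neck on the -x side bears an upright black grip plate. 0.35 kg, slides on the sill. Starts empty before the dryer's opening, up to 0.2 rad askew, 25 mm off line.
- tray_grip (a point): Point in the tray's black grip plate to pinch from above: 125 mm towards -x from the tray's origin, 40 mm above its underside. The plate is 12 mm thick (y), 40 mm long (x), its top at 59 mm. Axes as the tray's.
- dryer: Fixed off-white nail dryer, 190 deep (x), 234 wide (y), 110 mm high. Origin under its centre. The opening is in its -x face (95 mm before the origin, towards the robot): 190 wide, 98 high, floor level with the sill, 120 deep to a stop wall; ledges 21 mm up along both cheeks, 13 mm wide, make slots for the tray's rim; flared guides before the mouth. Toggle on the roof.
- dryer_home (a point): Where the tray's origin is when the tray is fully home: 30 mm towards -x from the dryer's origin, at sill height, axes as the dryer's (the tray's far rim then touches the wall inside).
- toggle (a joint): The dryer's toggle lever, rad: 0 leaning fully to the dryer's -y side (off), 1.0 leaning fully to its +y side (on); it swings in the dryer's y-z plane and stays where left. A light push of about 1 N on the ball turns it. Starts between 0 and 0.15.
- toggle_tip (a point): Centre of the red ball (26 mm across) at the end of the toggle lever, 60 mm from its pivot. The pivot lies 50 mm towards -x from the dryer's origin, 132 mm above the sill; the ball's centre is about 185 mm up. The grey block under it is 50 mm (x) by 70 mm (y), its top at 135 mm.
- mark_left (a point): Centre of the left (+y) dark round mark, 72 mm across, on the thin flat mauve mat (200 x 320 mm, flush with the sill, fixed, slightly turned); axes are the mat's: x away from the robot, y along the row of tins.
- mark_right (a point): Centre of the right (-y) dark round mark on the mat, 150 mm from the left one; axes are the mat's.
- tin_cream: Tall round cream tin, 60 mm across, 140 mm high, about 0.22 kg, weighted foot (centre of mass 25 mm up). Origin at the centre of its underside, z up; its yaw means nothing. Starts on one of the two dark round marks of the mat; that mark is its own.
- tin_mint: Tall round mint-green tin, 60 mm across, 140 mm high, about 0.22 kg, weighted foot (centre of mass 25 mm up). Origin at the centre of its underside, z up; its yaw means nothing. Starts on one of the two dark round marks of the mat; that mark is its own.
- stand_red: Nail-tip stand, 90 g: white round foot 46 mm across, 12 high; white round stem 28 across up to 62; red round tip 22 across up to 78 mm. Origin under its centre, z up; yaw means nothing. Stands on the sill in the open or close behind a tin (about 65 mm beyond the tin's centre, seen from the robot). Absent (None) in some starts.
- stand_blue: Nail-tip stand, 90 g: white round foot 46 mm across, 12 high; white round stem 28 across up to 62; blue round tip 22 across up to 78 mm. Origin under its centre, z up; yaw means nothing. Stands on the sill in the open or close behind a tin (about 65 mm beyond the tin's centre, seen from the robot). Absent (None) in some starts.
- stand_gold: Nail-tip stand, 90 g: white round foot 46 mm across, 12 high; white round stem 28 across up to 62; gold round tip 22 across up to 78 mm. Origin under its centre, z up; yaw means nothing. Stands on the sill in the open or close behind a tin (about 65 mm beyond the tin's centre, seen from the robot). Absent (None) in some starts.
- polish1: Bystander: closed pink-glass polish bottle with black cap, 38 mm across, 85 mm high. Origin under its centre.
- polish2: Bystander: a second closed pink-glass polish bottle, the same.
- buffer: Bystander: grey plastic nail buffer, 95 x 28 x 26 mm, lying on the round white and blue enamel tray right of the dryer. Origin under its centre.
- orange_stick: Bystander: wooden orange stick, 130 x 7 x 7 mm, lying on the sill near the robot. Origin under its centre.
- cream_jar: Bystander: small closed cream jar, 60 mm across, 50 mm high, left of the mat. Origin under its centre.
- nail_file: Bystander: dark flat nail file, 170 x 24 x 6 mm, beyond the mat. Origin under its centre.
Mind the look-alikes: they are no part of the job. Leave any pink or red look-alike of the tin_mint alone.

How it is judged (in metres and radians):
On the way, in this order (a step that is already met when the one before it is completed fails the run):
1. a tin has been set aside from its mark (distance of any of tin_cream, tin_mint from where it was at the start of the episode above 0.06 m), for 0.2 s.
2. the tray is fully home in the dryer with every stand upright on it (horizontal distance between tray and dryer_home below 0.012 m and angle between the x axis of tray and the x axis of dryer, either way round below 0.1 rad and horizontal distance between each of stand_red, stand_blue, stand_gold and tray below 0.085 m and height (world z) of each of stand_red, stand_blue, stand_gold below 0.02 m and angle between each of stand_red, stand_blue, stand_gold's own z axis and vertical below 0.2 rad), for 0.2 s.
3. the toggle is switched on with the loaded tray home (all of step 2 and value of joint toggle above 0.75 rad), for 0.2 s.
At the end, for the whole second after the job is handed in: The tray is within 12 mm of fully home and in line with the dryer, every stand present is upright on it, the toggle is at least three quarters over to on, each tin is upright within 20 mm of where it stood at the start, and everything is at rest (all of step 3 and distance of each of tin_cream, tin_mint from where it was at the start of the episode below 0.02 m and angle between each of tin_cream, tin_mint's own z axis and vertical below 0.1 rad and linear speed of each of stand_red, stand_blue, stand_gold, tin_cream, tin_mint, tray below 0.02 m/s); the robot touches nothing.
It fails at once if a bystander is shoved more than 30 mm (distance of any of polish1, polish2, buffer, orange_stick, cream_jar, nail_file from where it was at the start of the episode above 0.03 m).
Of stand_red, stand_blue, stand_gold only 2 to 3 are there at a start; the rules pass over those that are not, and their reading is None.
At some moment in a run one of tin_cream, tin_mint may be knocked a few centimetres aside while the robot is not near it.
Once in a run the grip may slacken for a moment while it holds something.
It also fails if it takes over 210 s, if anything falls off the work surface, if the arm or the gripper's body presses on something with over 40 N, if the wrist force passes 120 N, or if a joint passes its speed limit or range.

ROBOT

A 6-joint arm with a two-finger parallel gripper is mounted at the origin on the work surface. World frame = base frame: x ahead of the robot, y to its left, z up, the work surface at z = 0. Lengths are in mm, angles in rad, forces in N, time in s.
With the tool pointing down it reaches from about 350 to 1000 mm from the base axis. Payload 7.1 kg.
Tool frame: the origin (TCP) lies at the very end of the fingers, on their centre line; the grasp point (between the pads) lies 19 mm behind it; z points along the fingers, x is the direction in which the jaws open and shut, and the axes are right-handed (so a half turn about z gives the same grasp; the last joint's range is limited). The gripper opens to 85 mm and grips with 20 to 120 N. Pads are 22 mm wide; open, the fingers measure 114 mm over their backs; the gripper's body (76 mm by 85 mm) begins 54 mm behind the grasp point. The pads swing forward as they close: fully open they stand 13 mm farther back than shut.
Start: joints at [1.253, 0.423, 1.63, -0, 1.089, -0.019], TCP at [183.952, 597.299, 231.319] pointing down, gripper open.
Joint ranges: [-3, 3], [-0.9, 2.11], [0.09, 2.58], [-1.31, 4.45], [0.11, 2.69], [-2.54, 2.54]. Speed limits (rad/s): [2.39, 2.39, 3.01, 3.14, 3.14, 3.14].

INTERFACE

Orientations are given as a unit quaternion [x, y, z, w].
In Python, from cell import manip, eoat, inverse_kinematics, monitor, snapshot, ticket gives the robot as it stands. Calls block until the motion is done:
- manip.move_ptp(position, orientation): joint-space move of the TCP to a pose.
- manip.servo_line(position, speed=150, attitude=None, max_force=None): straight line of the TCP; attitude=None keeps the orientation; speed is the mean speed in mm/s. With max_force (N) it stops when the force on the tool has changed by that much, and returns True; else False.
- manip.set_joints(angles): joint-space move.
- eoat.grip(opening, newtons=None): finger opening in mm; newtons is the grip in N (None keeps the last); returns when the fingers have stopped.
- manip.dwell(seconds).
- inverse_kinematics(position, orientation): joint angles nearest the present ones, or None.
- monitor.get_state(): the state.
- snapshot(name): name is "side" or "top" or "wrist"; returns a dict with "color" (420x560x3 uint8, blue, green, red), "intrinsics" (3x3 intrinsics, pixels), "rvec" (rotation vector, rad) and "tvec" (3), from world to camera coordinates, as OpenCV has them. Camera axes: x right, y down, z forward; pixel columns grow to the right and rows downward; lengths in mm; the calibration is good to about 2 mm. A picture is of the moment at which its call begins. There is no depth.
A pose or a line that the arm cannot do raises manip.IKError and nothing moves.
- ticket.job_done(): hands the job in, once; it reports no verdict.
The state is a dict: "t": time; "joint_pos": joint angles; "joint_velocities": joint speeds; "joint_efforts": joint torques, N m; "ee_pos": TCP position; "eef_rot": TCP orientation; "contact_force": force on the tool from outside, world axes, zero at the start; "moment": the same for the moment, N m; "opening": finger opening in mm.
Only numpy, scipy, OpenCV 4.12 (cv2) and the standard library are available. Lean on these libraries where they do the work, as an engineer would, in place of code of your own. Each camera call takes 0.05 s, during which the arm holds its last target. There are 200 camera calls.

## Working session

There is one attempt and no reset: what is moved stays moved. The work goes in short steps, each a Python script; the robot and the scene stay as the last script left them, time stands still between calls to the robot, and variables do not carry over. Pictures are saved under pics/ and viewed, about 12 in all and at most 16, crops included, and the job is handed in when it is done.

```bash
mkdir -p pics; ls
cat > h.py <<'E'
import numpy as np, cv2
from cell import manip, eoat, inverse_kinematics, monitor, snapshot, ticket
from scipy.spatial.transform import Rotation as R
def shot(n,save=None):
    s=snapshot(n)
    if save: cv2.imwrite(f'pics/{save}.png',s['color'])
    return s
def cam(s):
    Rm=cv2.Rodrigues(np.array(s['rvec'],float))[0]; t=np.array(s['tvec'],float).ravel()
    return Rm,-Rm.T@t
def ray(s,uv):
    Rm,c=cam(s); K=np.array(s['intrinsics'],float)
    return c,Rm.T@np.linalg.solve(K,[uv[0],uv[1],1.])
def on_z(s,uv,z):
    c,d=ray(s,uv); return c+d*(z-c[2])/d[2]
def proj(s,p):
    return cv2.projectPoints(np.array([p],float),np.array(s['rvec'],float),np.array(s['tvec'],float),np.array(s['intrinsics'],float),None)[0].ravel()
def down(yaw):  # tool z down, tool x (jaw axis) at yaw in world
    return (R.from_euler('z',yaw)*R.from_euler('x',np.pi)).as_quat()
E
python3 - <<'E'
from h import *
for n in ('top','side','wrist'):
    s=shot(n,n+'0'); Rm,c=cam(s); print(n,c.round(),Rm[2].round(2),np.array(s['intrinsics'])[0,0])
print(monitor.get_state())
E
```

```text
pics
top [ 428.    0. 1451.] [ 0.09 -0.02 -1.  ] 469.71423097650757
side [ -19. -673.  881.] [ 0.5   0.57 -0.65] 440.00790568319053
wrist [120. 616. 374.] [ 0.25 -0.08 -0.96] 338.65779796081455
{'t': 0.15, 'joint_pos': array([ 1.25299182e+00,  4.23666769e-01,  1.63051056e+00,  3.15430391e-05,
        1.08864768e+00, -1.89746193e-02]), 'joint_velocities': array([ 5.72041770e-04, -3.32129425e-03, -3.55380053e-03, -1.84042905e-05,
        1.71729657e-03, -9.44194916e-04]), 'joint_efforts': array([-6.90730212e-04, -5.57767618e+01, -2.82016379e+01, -8.48729155e-05,
        4.74462911e-03, -7.73973909e-06]), 'ee_pos': array([183.81619935, 596.89815787, 230.72489345]), 'eef_rot': array([ 8.04492278e-01,  5.93962788e-01, -5.10644599e-04,  3.45125529e-04]), 'contact_force': array([ 0.68131231, -1.17729138, -0.08956366]), 'moment': array([0.01856829, 0.02275758, 0.05473809]), 'opening': 85.32313434874598}
```

View pics/top0.png

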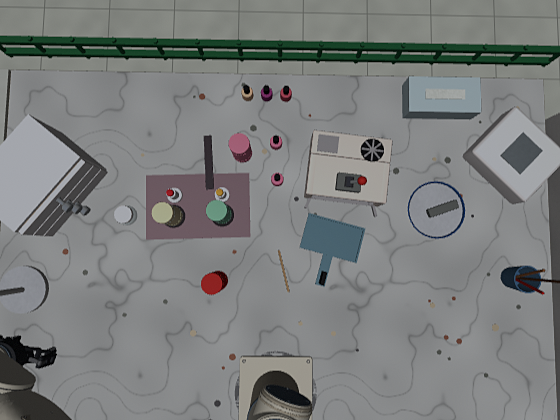

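View pics/side0.png

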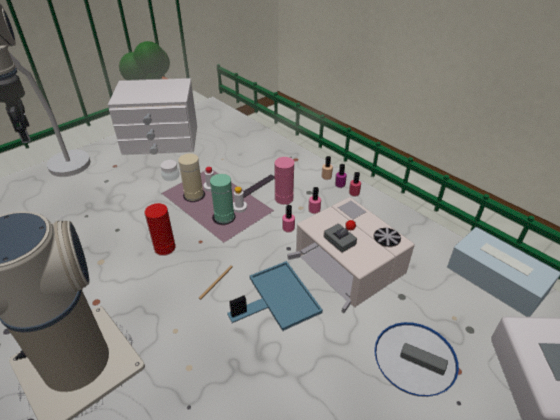

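The top view shows the cream tin at (165,213) with the red stand behind it at (173,194). The mint tin is at (217,211) with the gold stand behind it at (221,194). The tray is at (332,238), its grip at (322,278), the dryer at (348,168) and the toggle ball at (362,181), which is off.

The look-alikes are a pink tin at (240,147) and a red can at (213,283). Neither is mint, so I leave both alone. I see no blue stand so far. I'll confirm with one enlarged crop.

Run:
```python
from h import *
s=shot('top'); im=s['color']
c=im[125:305,135:400]; cv2.imwrite('pics/crop1.png',cv2.resize(c,None,fx=3,fy=3,interpolation=cv2.INTER_CUBIC))
hsv=cv2.cvtColor(im,cv2.COLOR_BGR2HSV)
for p in [(165,213),(217,211),(173,192),(221,193),(332,238),(165,232),(362,181),(317,150),(200,220),(521,279),(176,197),(206,213),(322,275)]: print(p,hsv[p[1],p[0]])
m=cv2.inRange(hsv,(95,130,60),(130,255,255)); n,l,st,ce=cv2.connectedComponentsWithStats(m)
for i in range(1,n):
    if st[i,4]>4: print('blue',ce[i].round(),st[i,4])
```

```text
(165, 213) [ 32  45 166]
(217, 211) [ 76  75 147]
(173, 192) [  0 255  21]
(221, 193) [ 19 186 170]
(332, 238) [ 99  88 110]
(165, 232) [168  40 109]
(362, 181) [  1 200 143]
(317, 150) [130   8 102]
(200, 220) [169  41 107]
(521, 279) [103  64  36]
(176, 197) [15  9 59]
(206, 213) [ 75  64 136]
(322, 275) [0 0 0]
blue [435. 182.] 5
blue [442. 183.] 7
blue [454. 190.] 22
blue [415. 190.] 5
blue [408. 208.] 12
blue [462. 217.] 24
blue [416. 228.] 9
blue [434. 237.] 6
blue [519. 271.] 37
blue [532. 268.] 7
blue [530. 276.] 6
blue [539. 276.] 7
blue [539. 284.] 10
blue [518. 286.] 28
```

View pics/crop1.png

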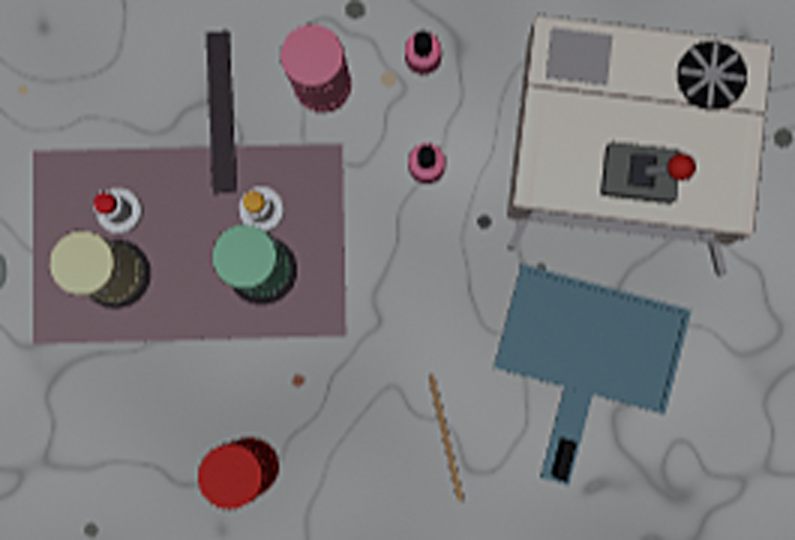

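The crop confirms that the cream and mint tins each hide a stand, red and gold. The blue stand is absent: the only blue pixels are the enamel rim and the pen cup. I'll measure next.

Run:
```python
from h import *
s=shot('top'); im=s['color']; hsv=cv2.cvtColor(im,cv2.COLOR_BGR2HSV)
def blob(lo,hi,box):
    m=cv2.inRange(hsv,lo,hi); z=np.zeros_like(m); x0,y0,x1,y1=box; z[y0:y1,x0:x1]=m[y0:y1,x0:x1]
    c=max(cv2.findContours(z,0,cv2.CHAIN_APPROX_NONE)[0],key=cv2.contourArea); return z,c
for n,lo,hi,box,zz in [('cream',(22,30,125),(42,90,255),(148,198,182,226),140),('mint',(65,50,110),(88,140,255),(203,196,232,224),140),
  ('red',(0,120,60),(10,255,255),(160,185,180,200),78),('red2',(170,120,40),(180,255,255),(160,185,180,200),78),('gold',(14,120,110),(28,255,255),(212,184,230,200),78),('ball',(0,150,60),(12,255,255),(352,172,372,190),185)]:
    try:
        z,c=blob(lo,hi,box); r=cv2.boundingRect(c); M=cv2.moments(z,True); u=(M['m10']/M['m00'],M['m01']/M['m00']); print(n,r,np.round(u,1),on_z(s,u,zz).round(1),M['m00'])
    except Exception as e: print(n,e)
z,c=blob((92,50,50),(112,160,255),(290,205,372,290))
zo=cv2.morphologyEx(z,cv2.MORPH_OPEN,np.ones((21,21)))
for nm,b,h,k in (('tray',zo,14,None),):
    c=max(cv2.findContours(b,0,cv2.CHAIN_APPROX_NONE)[0],key=cv2.contourArea)
    W=np.array([on_z(s,p[0],h)[:2] for p in c],np.float32); print(nm,cv2.minAreaRect(W))
zb=cv2.inRange(hsv,(0,0,0),(180,255,35)); q=np.zeros_like(zb); q[262:292,310:340]=zb[262:292,310:340]
M=cv2.moments(q,True); u=(M['m10']/M['m00'],M['m01']/M['m00']); print('grip',u,on_z(s,u,50),M['m00'])
print('dryer corner px->', [on_z(s,(135+a/3-.33,125+b/3-.33),110).round() for a,b in ((538,14),(771,42),(752,237),(515,212))])
```

```text
cream (152, 202, 21, 21) [161.7 212.2] [525.3 323.1 140. ] 348.0
mint (206, 200, 21, 21) [215.9 210.1] [532.8 172.5 140. ] 345.0
red (171, 194, 2, 2) [171.5 194.5] [582.1 311.6  78. ] 2.0
red2 (166, 189, 7, 7) [169.  192.2] [588.9 319.1  78. ] 35.0
gold (216, 189, 7, 7) [218.9 191.9] [591.5 173.3  78. ] 37.0
ball (358, 176, 9, 9) [361.6 180.2] [ 615.8 -227.9  185. ] 59.0
tray ((463.21710205078125, -168.0078125), (175.78517150878906, 113.69502258300781), 82.50938415527344)
grip (322.3857142857143, 277.7) [ 343.24738276 -134.65611917   50.        ] 70.0
dryer corner px-> [array([ 775., -103.,  110.]), array([ 750., -330.,  110.]), array([ 560., -310.,  110.]), array([581., -82., 110.])]
```

```bash
cat >> h.py <<'E'
Q=down(np.pi/2)
def blob(s,lo,hi,near,rad,z):
    """centroid on plane z of the colour blob nearest to world guess `near`, within rad mm"""
    hsv=cv2.cvtColor(s['color'],cv2.COLOR_BGR2HSV); m=cv2.inRange(hsv,lo,hi)
    n,l,st,ce=cv2.connectedComponentsWithStats(m); best=None
    for i in range(1,n):
        if st[i,4]<15: continue
        p=on_z(s,ce[i],z)
        if np.hypot(*(p[:2]-near))<rad and (best is None or st[i,4]>best[1]): best=(p[:2],st[i,4],st[i,:4])
    return best
CREAM=((20,20,90),(45,100,255)); MINT=((65,45,90),(90,150,255)); GOLD=((12,110,90),(30,255,255)); RED=((170,110,40),(180,255,255))
def at(x,y,z,sp=150,f=None,q=None): return manip.servo_line([x,y,z],speed=sp,attitude=q,max_force=f)
def st(tag=''):
    a=monitor.get_state(); print(tag,'t',round(a['t'],1),a['ee_pos'].round(1),'F',a['contact_force'].round(1),'op',round(a['opening'],1)); return a
E
python3 - <<'E'
from h import *
a=st(); at(*a['ee_pos'][:2],300); manip.move_ptp([533,172,280],Q); st('hover')
s=shot('wrist','w1'); print(blob(s,*MINT,[533,172],40,140)); print(blob(s,*GOLD,[591,173],40,78)); print(blob(s,*CREAM,[525,323],40,140))
E
```

```text
t 0.2 [183.9 597.1 230.9] F [ 1.  -0.7  0.9] op 85.3
hover t 2.8 [532.8 172.7 279.9] F [-0.8  0.6 -0.8] op 85.7
(array([530.05078784, 172.37692671]), np.int32(4000), array([238, 155,  68,  81], dtype=int32))
(array([593.76732393, 172.73791298]), np.int32(236), array([264, 236,  18,  16], dtype=int32))
(array([518.49918724, 310.06624523]), np.int32(5297), array([371, 148, 112,  80], dtype=int32))
```

View pics/w1.png

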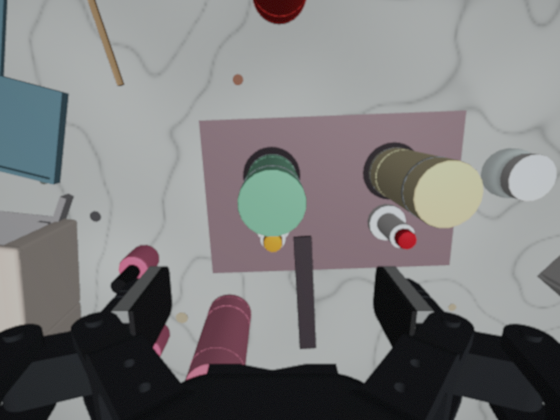

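The wrist view shows the mint tin top at (272,200), the gold tip peeking out behind it at (273,243), the cream tin top at (447,193) and the red tip at (406,240). These agree with the top view, so I'll move the mint tin aside low and then fetch gold.

```bash
cat >> h.py <<'E'
MINT0=(532.8,172.5); CREAM0=(525.3,323.1)
def take_tin(p):
    eoat.grip(85); a=monitor.get_state()['ee_pos']
    at(a[0],a[1],290,300)
    manip.move_ptp([p[0],p[1],280],Q)
    at(p[0],p[1],95,150,15); eoat.grip(50,45); st('gripped tin')
def drag_tin(q):
    a=monitor.get_state()['ee_pos']; at(a[0],a[1],a[2]+6,50)
    at(q[0],q[1],a[2]+6,120); at(q[0],q[1],a[2]-1,30,6); st('tin down')
    eoat.grip(85); b=monitor.get_state()['ee_pos']; at(b[0],b[1],290,250)
E
python3 - <<'E'
from h import *
take_tin(MINT0); drag_tin((445,250)); st()
manip.move_ptp([575,173,250],Q)
s=shot('wrist','w2'); print(blob(s,*GOLD,[591,173],40,78))
s=shot('top'); print(blob(s,(65,50,110),(88,140,255),[445,250],50,140));
E
```

```text
gripped tin t 5.3 [533.4 172.6  95.9] F [-1.4 -1.2  5.6] op 59.7
tin down t 7.0 [445.8 249.4  95.7] F [ 0.5 -1.6  5.4] op 58.9
 t 8.3 [444.2 249.3 288.8] F [ 0.4  0.1 -0.9] op 84.8
(array([592.43840561, 172.8398612 ]), np.int32(354), array([263, 203,  21,  22], dtype=int32))
None
```

View pics/w2.png

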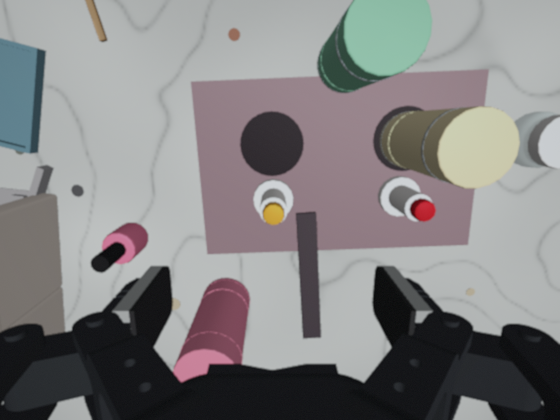

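Picture 5 shows the bare mint mark at (272,142), the gold tip at (273,213) and the mint tin standing aside at (375,40). Before fetching gold, I'll take a close look at the tray and dryer.

Run:
```python
from h import *
s0=shot('wrist'); print('mark',blob(s0,(0,0,0),(180,255,45),[533,172],35,0))
manip.move_ptp([430,-160,420],Q)
s=shot('wrist','w3')
hsv=cv2.cvtColor(s['color'],cv2.COLOR_BGR2HSV)
m=cv2.inRange(hsv,(92,50,40),(112,180,255)); n,l,stt,ce=cv2.connectedComponentsWithStats(m)
i=1+np.argmax(stt[1:,4]); b=(l==i).astype(np.uint8)*255; print(stt[i],ce[i])
c=max(cv2.findContours(b,0,cv2.CHAIN_APPROX_NONE)[0],key=cv2.contourArea)
print(cv2.approxPolyDP(c,6,True).reshape(-1,2).tolist())
print('grip',blob(s,(0,0,0),(180,255,40),[343,-135],50,55))
```

```text
mark None
[ 207   91  121  138 8065] [267.91097334 177.09373838]
[[282, 91], [266, 150], [221, 139], [207, 202], [309, 228], [327, 167], [283, 153], [298, 95], [285, 121]]
grip (array([ 343.93145318, -137.39196877]), np.int32(175), array([282,  94,  12,  27], dtype=int32))
```

View pics/w3.png

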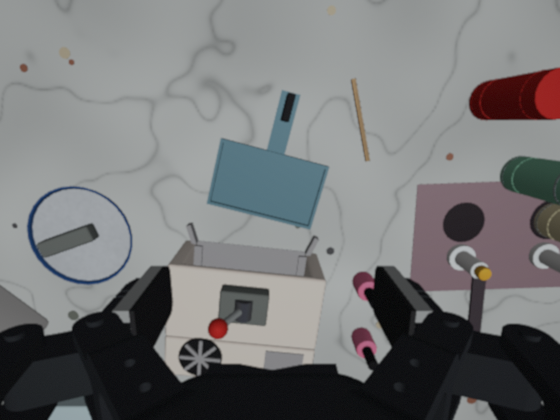

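Picture 6: the tray pan corners are at (221,139), (327,167), (309,228) and (207,202), and the grip is at (288,107). The dryer mouth is at about (248,255), with guides at (193,235) and (310,243). I'll compute the tray pose, then fetch the gold stand.

```bash
cat > carry.py <<'E'
from h import *
def take_stand(p):
    eoat.grip(60); at(p[0],p[1],24,120,12); eoat.grip(15,30); st('stand gripped')
def carry(pts,dst,yaw,tz=12):
    a=monitor.get_state()['ee_pos']; z=a[2]+8; at(a[0],a[1],z,60)
    for p in pts: at(p[0],p[1],z,180)
    p=pts[-1]; at(p[0],p[1],a[2]+32,100); st('up')
    at(dst[0],dst[1],a[2]+32,120,q=down(yaw))
    st('over tray'); hit=at(dst[0],dst[1],a[2]+4,40,4); st(f'placed {hit}')
    eoat.grip(50); b=monitor.get_state()['ee_pos']; at(b[0],b[1],160,120); at(b[0],b[1],300,250)
E
python3 - <<'E'
from carry import *
s=shot('wrist')
C=np.array([on_z(s,u,14)[:2] for u in ((221,139),(327,167),(309,228),(207,202))]); print(C.round(1))
o=C.mean(0); d=(C[1]+0-C[0])+(C[2]-C[3]); yaw=np.arctan2(d[1],d[0])-np.pi/2; print('tray',o.round(1),yaw,np.linalg.norm(C[1]-C[0]),np.linalg.norm(C[2]-C[1]))
g=np.array([343.6,-136]); v=o-g; print('grip->o',np.hypot(*v),np.arctan2(v[1],v[0]))
M0=proj(s,[533,172.5,0]); print('mark px pred',M0, on_z(s,(463,222),0))
manip.move_ptp([592,173,250],Q)
take_stand((592,173))
E
```

```text
[[ 390.8 -240.3]
 [ 435.   -70.5]
 [ 538.6  -96.6]
 [ 493.2 -267.7]]
tray [ 464.4 -168.8] -0.25729846847535076 175.49391820356635 106.81120662878658
grip->o 125.17424482763249 -0.26494209606765584
mark px pred [463.29010664 222.44526451] [532.19334695 171.87594681   0.        ]
stand gripped t 15.1 [592.2 173.1  24.4] F [-0.8  0.5  3.7] op 27.6
```

Run:
```python
from carry import *
carry([(520,173),(440,100),(445,20)],(454.1,-207.4),-0.26)
manip.move_ptp([400,-60,320],Q); s=shot('wrist'); print('gold',blob(s,*GOLD,[454,-207],60,83)); cv2.imwrite('pics/w4.png',s['color'])
```

```text
up t 17.6 [445.4  20.7  56.8] F [ 0.6 -0.7 -1.1] op 27.3
over tray t 19.7 [ 453.9 -207.1   56.3] F [ 0.1  0.8 -0.8] op 26.9
placed True t 20.3 [ 453.7 -207.1   29.4] F [-1.2  1.2  6.1] op 27.3
gold (array([ 451.35247157, -206.97158954]), np.int32(257), array([138, 218,  19,  18], dtype=int32))
```

View pics/w4.png

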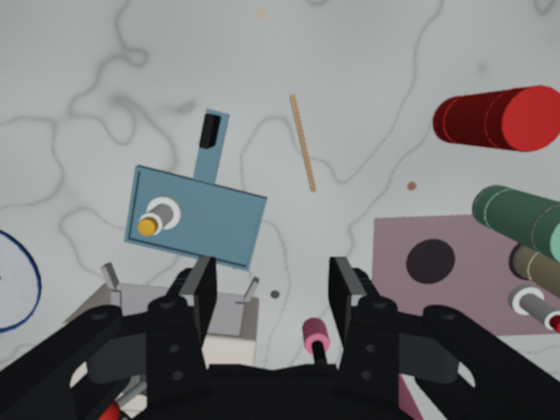

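Picture 7 shows gold upright on the tray, foot at (163,213). Next I return mint, set cream aside and pick red.

Run:
```python
from carry import *
manip.move_ptp([430,240,330],Q); s=shot('wrist'); print('mint',blob(s,*MINT,[445,250],60,140),'cream',blob(s,*CREAM,[525,323],60,140))
take_tin((445,249.5)); drag_tin((532.8,172.5))
take_tin(CREAM0); drag_tin((430,395))
manip.move_ptp([575,319,270],Q); s=shot('wrist','w5'); print('red',blob(s,*RED,[589,319],40,78)); st()
```

```text
mint (array([441.51672109, 249.18149534]), np.int32(2998), array([254, 163,  58,  72], dtype=int32)) cream (array([492.46194872, 309.28413409]), np.int32(2271), array([310, 218,  68,  74], dtype=int32))
gripped tin t 28.0 [445.4 249.7  95.9] F [-0.5 -1.1  5.6] op 59.4
tin down t 29.7 [533.  173.1  95.9] F [-1.  -0.5  4.9] op 59.2
gripped tin t 33.9 [525.8 323.3  96. ] F [-1.1 -1.8  5.5] op 59.5
tin down t 35.6 [430.8 394.5  95.8] F [ 0.1 -1.3  4.6] op 59.2
red (array([589.40546348, 318.57114856]), np.int32(312), array([264, 195,  19,  21], dtype=int32))
 t 37.6 [574.  319.2 268.9] F [-0.1  0.5 -0.1] op 85.0
```

View pics/w5.png

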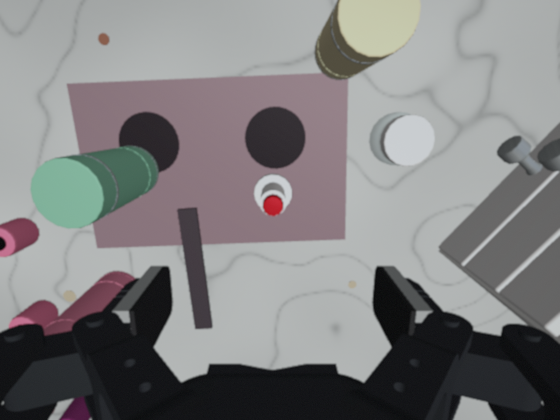

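Picture 8: the red stand is at (273,197), the bare cream mark at (275,137), and cream is aside. The mint tin is off its mark (149,140) by about 3 cm towards +x, so it got knocked, and I'll mend that afterwards. Red to the tray first.

```bash
python3 - <<'E'
from carry import *
manip.move_ptp([589.4,318.7,250],Q); take_stand((589.4,318.7))
carry([(520,320),(430,255),(420,100),(445,20)],(474.7,-130.2),-0.26)
manip.move_ptp([400,-60,320],Q); s=shot('wrist','w6'); print('gold',blob(s,*GOLD,[454,-207],60,83),'red',blob(s,*RED,[475,-130],60,83))
manip.move_ptp([430,240,350],Q); s=shot('wrist','w7'); print('mint',blob(s,*MINT,[550,180],80,140)); print('cream',blob(s,*CREAM,[430,395],60,140)); st()
print('mark px',proj(s,[*MINT0,0]),proj(s,[*MINT0,140]))
E
python3 - <<'E'
import cv2,numpy as np
a=cv2.imread('pics/w6.png');b=cv2.imread('pics/w7.png')
cv2.imwrite('pics/pair.png',cv2.resize(np.hstack([a[60:340],b[60:340]]),None,fx=.71,fy=.71,interpolation=cv2.INTER_AREA))
E
```

```text
stand gripped t 40.7 [589.6 318.8  24.4] F [-0.4  0.1  3.9] op 27.3
up t 44.3 [445.1  20.7  56.8] F [ 0.5 -0.3 -0.5] op 27.2
over tray t 46.3 [ 474.5 -130.    56.3] F [-0.6  0.3 -0.9] op 26.9
placed True t 46.9 [ 474.3 -130.    29.2] F [ 0.3 -0.1  3.8] op 27.3
gold (array([ 451.35426788, -206.95370269]), np.int32(257), array([138, 218,  19,  17], dtype=int32)) red (array([ 472.09383666, -130.43355175]), np.int32(236), array([205, 234,  17,  18], dtype=int32))
mint (array([520.0872226 , 179.16236472]), np.int32(1035), array([197, 238,  37,  80], dtype=int32))
cream (array([423.90555112, 381.61001303]), np.int32(3583), array([360, 150,  88,  66], dtype=int32))
 t 52.0 [430.1 238.9 349.8] F [ 1.  -0.8  1.1] op 50.0
mark px [229.13987393 235.52455324] [214.04325375 275.66300802]
```

View pics/pair.png

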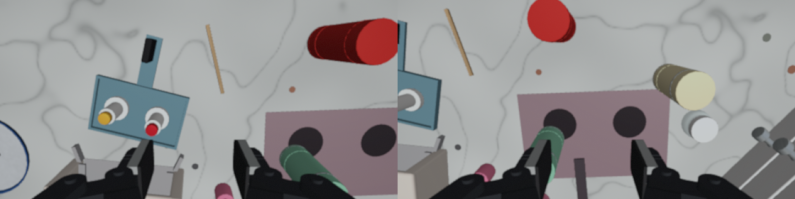

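The pair picture shows both stands upright on the tray, and the mint tin partly off its mark. I'll put cream back, then locate mint from above with the arm clear.

Run:
```python
from carry import *
take_tin((430.5,394.5)); drag_tin(CREAM0)
manip.move_ptp([400,-160,350],Q); s=shot('top','top2')
print('mint',blob(s,(65,50,110),(88,140,255),[545,180],60,140)); print('cream',blob(s,(22,30,125),(42,90,255),[525,323],60,140)); st()
c=s['color'][160:260,130:270]; cv2.imwrite('pics/crop2.png',cv2.resize(c,None,fx=4,fy=4,interpolation=cv2.INTER_CUBIC))
```

```text
gripped tin t 55.2 [430.9 394.9  96. ] F [-1.5 -1.5  6.4] op 59.3
tin down t 56.9 [525.2 323.8  96. ] F [-0.5 -2.2  5.3] op 58.9
mint (array([562.75259846, 150.40933907]), np.int32(343), array([214, 190,  21,  21], dtype=int32))
cream (array([524.60898758, 323.67677174]), np.int32(345), array([151, 202,  21,  22], dtype=int32))
 t 60.1 [ 400.5 -159.5  349.9] F [-0.2  0.4  0.1] op 85.0
```

View pics/crop2.png

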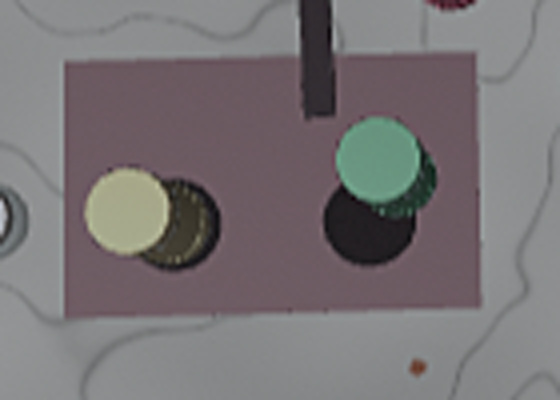

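Picture 10: cream is on its mark, and mint is upright but displaced to about (563,150). I'll drag it back, then grip the tray.

Run:
```python
from carry import *
take_tin((562.8,150.4)); drag_tin(MINT0)
g=np.array([464.4,-168.8])-125*np.array([np.cos(-.26),np.sin(-.26)]); print(g)
q=down(np.pi/2-.26); eoat.grip(50)
manip.move_ptp([g[0]-40,g[1],330],q)
s=shot('wrist','w8'); b=blob(s,(0,0,0),(180,255,40),g,40,59); print('grip top',b)
s=shot('top'); print('mint',blob(s,(65,50,110),(88,140,255),[533,172],60,140)); st()
```

```text
gripped tin t 63.7 [563.3 150.5  96. ] F [-0.3 -1.7  6. ] op 59.2
tin down t 64.8 [533.7 172.1  95.8] F [ 0.7 -1.8  3.7] op 59.1
[ 343.60125273 -136.66493101]
grip top (array([ 338.52030078, -135.84153261]), np.int32(245), array([276, 186,   8,  35], dtype=int32))
mint (array([533.58692969, 172.71326642]), np.int32(345), array([206, 200,  21,  21], dtype=int32))
 t 68.1 [ 304.3 -136.4  330. ] F [-0.5  1.1 -0.6] op 49.7
```

View pics/w8.png

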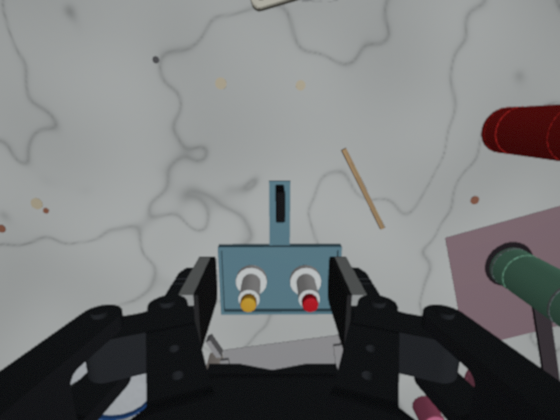

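Picture 11: the tray sits square in the tool-aligned view, so its yaw of -0.26 is confirmed, and the grip is at (281,203). I'll refine the dryer roof by flood fill before pushing.

Run:
```python
from h import *
s=snapshot('top'); im=cv2.imread('pics/top0.png')
big=im.copy(); m=np.zeros((422,562),np.uint8)
for seed in ((330,175),(375,170),(345,140)):
    cv2.floodFill(big,m,seed,0,(9,)*3,(9,)*3,4|cv2.FLOODFILL_FIXED_RANGE|cv2.FLOODFILL_MASK_ONLY|(255<<8))
b=cv2.morphologyEx(m[1:-1,1:-1],cv2.MORPH_CLOSE,np.ones((5,5)))
c=max(cv2.findContours(b,0,cv2.CHAIN_APPROX_NONE)[0],key=cv2.contourArea)
W=np.array([on_z(s,p[0],110)[:2] for p in c],np.float32); r=cv2.minAreaRect(W); print(r,cv2.boxPoints(r).round(1).tolist(),cv2.contourArea(W))
v=im.copy(); cv2.drawContours(v,[c],-1,(0,255,0),1); cv2.imwrite('pics/crop3.png',cv2.resize(v[120:220,295:405],None,fx=5,fy=5))
```

```text
((667.9188232421875, -204.8062744140625), (229.18496704101562, 183.83038330078125), 83.83824920654297) [[564.2000122070312, -308.8999938964844], [747.0, -328.6000061035156], [771.5999755859375, -100.69999694824219], [588.7999877929688, -81.0]] 34985.51409209776
```

View pics/crop3.png

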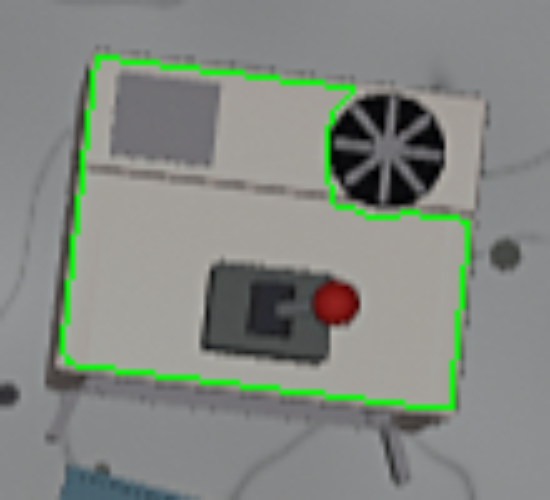

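The contour gives the dryer centre as (667.9,-204.8) and yaw as -0.1075. I'll pinch the tray, line it up and slide it in.

```bash
cat >> h.py <<'E'
DY=-.1075; DC=np.array([667.9,-204.8]); DX=np.array([np.cos(DY),np.sin(DY)]); DN=np.array([-DX[1],DX[0]]); HOME=DC-30*DX
E
python3 - <<'E'
from h import *
at(343.2,-136.3,120,200); at(343.2,-136.3,22,80,10); eoat.grip(8,60); st('pinch')
z=monitor.get_state()['ee_pos'][2]
for k,(b,sp) in enumerate([(165,50),(125,50),(100,50),(60,50),(20,50)]):
    p=HOME-(b+125)*DX; hit=at(p[0],p[1],z,sp,15,q=down(np.pi/2+DY) if k==0 else None); a=st(f'back {b} {hit}')
    if hit: break
a=monitor.get_state()['ee_pos'][:2]; print('tray frame err',(a+125*DX-HOME)@DX,(a+125*DX-HOME)@DN)
E
```

```text
pinch t 71.1 [ 343.4 -136.4   22.4] F [-0.5  0.3  5.8] op 11.1
back 165 True t 71.4 [ 342.8 -141.4   22.4] F [ 0.2 -0.5  4.7] op 11.1
tray frame err -175.0713629182736 28.188421398832393
```

Run:
```python
from h import *
z=monitor.get_state()['ee_pos'][2]
for k,(b,sp,f) in enumerate([(165,25,30),(125,40,25),(100,40,25),(60,40,25),(20,40,25)]):
    p=HOME-(b+125)*DX; hit=at(p[0],p[1],z,sp,f,q=down(np.pi/2+DY) if k==0 else None); a=st(f'back {b} {hit}')
    if hit: break
a=monitor.get_state(); e=a['ee_pos'][:2]; print('tray frame err',(e+125*DX-HOME)@DX,(e+125*DX-HOME)@DN,R.from_quat(a['eef_rot']).as_euler('xyz'))
```

```text
back 165 False t 72.8 [ 347.2 -168.8   22.3] F [-5.2  6.1 11.1] op 11.2
back 125 False t 74.0 [ 385.9 -173.2   22.3] F [-9.4  1.5 13.7] op 11.3
back 100 False t 74.7 [ 412.1 -176.5   22.3] F [-7.   1.3  8.1] op 11.4
back 60 False t 75.9 [ 450.9 -180.6   22.3] F [-9.4  0.7 11.9] op 11.5
back 20 False t 77.0 [ 491.  -185.    22.3] F [-8.2  0.7 11.8] op 11.5
tray frame err -23.019325187959883 0.6605845480239187 [-3.13589072e+00 -1.36066498e-03  1.46336485e+00]
```

Run:
```python
from h import *
z=monitor.get_state()['ee_pos'][2]
p=HOME-(125-8)*DX; hit=at(p[0],p[1],z,20,15); a=st(f'push {hit}')
e=a['ee_pos'][:2]; print('tray frame err',(e+125*DX-HOME)@DX,(e+125*DX-HOME)@DN)
eoat.grip(40); st('released'); e=monitor.get_state()['ee_pos']; at(e[0],e[1],120,100); at(e[0],e[1],300,200)
p=HOME-210*DX; manip.move_ptp([p[0],p[1],330],down(np.pi/2+DY)); s=shot('wrist','w9'); print('grip',blob(s,(0,0,0),(180,255,40),HOME-125*DX,40,59), HOME-125*DX)
st()
```

```text
push True t 78.3 [ 515.3 -187.7   22.4] F [-0.5  0.6  4.9] op 11.2
tray frame err 1.4258777037817878 0.628030446238583
released t 78.6 [ 514.9 -187.6   21.8] F [0.1 0.2 0.1] op 40.2
grip (array([ 507.85945176, -187.38125307]), np.int32(229), array([270, 220,   7,  38], dtype=int32)) [ 513.79474722 -188.16957413]
 t 81.3 [ 429.3 -179.1  329.4] F [-0.3 -0.6 -0.4] op 40.1
```

View pics/w9.png

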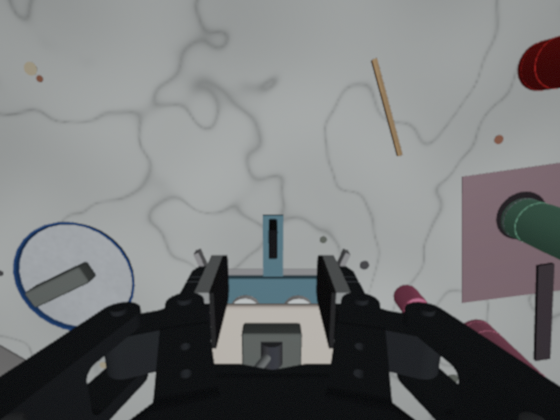

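Picture 12: the tray is in the mouth with the neck square at (272,245) and both white feet inside. The stop-wall force came at +1.4 mm from home, and the grip centroid (after the known 5 mm bias) agrees. Now the toggle.

Run:
```python
from h import *
P=DC-50*DX; q=down(DY); eoat.grip(0)
a=P-88*DN; manip.move_ptp([*a,320],q); at(*a,174,150,8); st('beside')
b=P+5*DN; hit=at(*b,174,40,8); x=st(f'push {hit}'); print('off',(x['ee_pos'][:2]-P)@DN)
e=monitor.get_state()['ee_pos']; c=e[:2]-25*DN; at(*c,174,100); at(*c,330,200)
manip.move_ptp([380,0,380],Q); s=shot('top','top3')
hs=blob(s,(0,150,60),(12,255,255),P,60,187); print('ball',hs,'off',(hs[0]-P)@DN if hs else None)
print('mint',blob(s,(65,50,110),(88,140,255),[533,172],60,140),'cream',blob(s,(22,30,125),(42,90,255),[525,323],60,140)); st()
shot('side','side3')
a=cv2.imread('pics/top3.png')[110:300,130:420]; cv2.imwrite('pics/fin.png',cv2.resize(a,None,fx=2.7,fy=2.7,interpolation=cv2.INTER_CUBIC))
```

```text
beside t 84.3 [ 609.4 -287.2  175.1] F [ 0.1 -0.1  1. ] op 0.2
push False t 86.8 [ 618.4 -195.3  173.8] F [-1.4 -4.3 -2.6] op -0.1
off 4.0946523273113655
ball (array([ 621.33398767, -171.41850472]), np.int32(66), array([337, 174,   9,   9], dtype=int32)) off 28.19258807941535
mint (array([533.63641368, 172.78051641]), np.int32(344), array([206, 200,  21,  21], dtype=int32)) cream (array([524.5231879 , 323.68563674]), np.int32(346), array([151, 202,  21,  22], dtype=int32))
 t 89.4 [ 3.806e+02 -3.000e-01  3.797e+02] F [-0.1  0.5  0.1] op -0.1
```

View pics/fin.png

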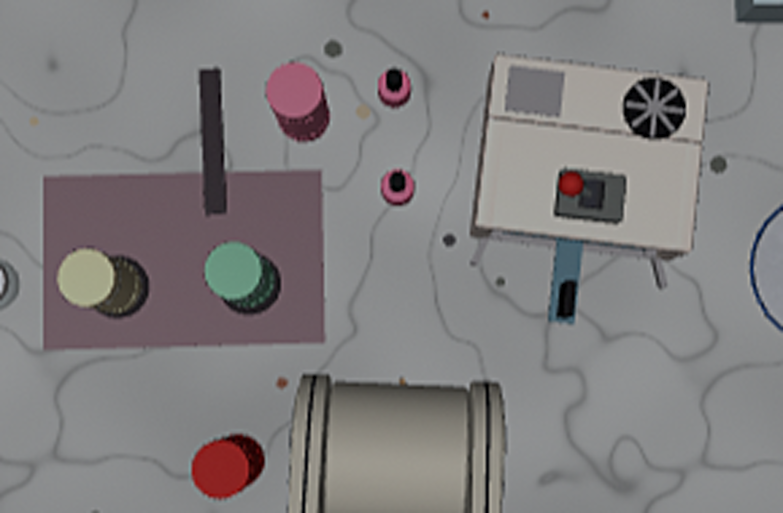

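View pics/side3.png

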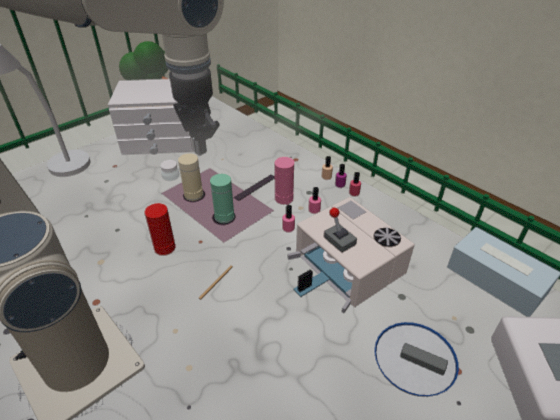

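Picture 13 (top) shows the toggle ball over on the +y side, offset +28 mm or about 0.98 rad, with both tins on their marks and the tray in. Picture 14 (side) shows the two white feet flat on the tray inside the mouth at about (325,255) and (348,272), and the bystanders where they were. I'm handing in.

Run:
```python
from h import *
st(); ticket.job_done()
```

```text
t 89.5 [ 3.806e+02 -3.000e-01  3.797e+02] F [-0.4 -0.3 -0.4] op -0.0
the job is handed in; nothing more can be done
```

The job is handed in at about 90 s on the robot clock, with no verdict reported. Both stands are on the tray, the tray is home in the dryer, the toggle is on and both tins are back on their marks. Only the red and gold stands were present; I found no blue one.

I set each tin aside in turn, put gold and then red on the tray, and returned both tins. The mint tin got knocked about 4 cm during the run, so I dragged it back to its mark.

**Last checks:**
- **Tins:** both are within about 1 mm of where I first measured them and upright.
- **Tray:** it stopped against the wall about 1.4 mm from the computed home position, in line with the dryer. A wrist picture of its grip agreed, once I allowed for the 5 mm error that measurement had shown earlier.
- **Toggle:** the ball sits 28 mm over to the on side, about 0.98 rad.
- **Bystanders:** they look unmoved in the last top and side pictures. I checked this by eye, not by measurement.
- **Stands:** I saw both upright on the tray before the push. Once inside, only their feet could be seen, lying flat on the tray.

**What did not go to plan:** the first tray move stopped after 5 mm on a 15 N force limit. I repeated it more slowly with a higher limit, and it then ran through. No check at the end disagreed.

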